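# Load the sample shuttle with the large jar

## Robot

A 7-joint arm with a two-finger parallel gripper is mounted at the origin on a cart in front of the work surface, level with it; the furniture and walls round the work are solid. World frame = base frame: x ahead of the robot, y to its left, z up, the work surface at z = 0. Lengths are in m, angles in rad, forces in N, time in s.
With the tool pointing down it reaches from about 0.425 to 0.875 m from the base axis. Payload 4.7 kg.
Tool frame: the origin (TCP) lies at the very end of the fingers, on their centre line; the grasp point (between the pads) lies 19 mm behind it; z points along the fingers, y is the line along which they close (so a half turn about z gives the same grasp; the last joint's range is limited). The gripper opens to 87 mm and grips with 3 to 60 N. Pads are 19 mm wide; open, the fingers measure 117 mm over their backs; the gripper's body (75 mm by 190 mm) begins 51 mm behind the grasp point.
Start: joints at [-1.273, 0.321, -0.07, 1.45, 0.023, 1.371, -0.057], TCP at [0.182, 0.624, 0.223] pointing down, gripper open.
Joint ranges: [-2.86, 2.86], [-0.3, 2.09], [-1.38, 1.24], [0.06, 2.45], [-1.56, 4.7], [0.09, 2.05], [-2.69, 2.69]. Speed limits (rad/s): [2.57, 2.57, 3.14, 3.14, 3.14, 3.14, 3.14].

## Interface

Orientations are given as a rotation vector (axis times angle).
In Python, from bench import get_state, get_image, get_calibration, close_job gives the robot as it stands.
- The arm moves only by the shell command python3 -m crank 'ROWS' [FORCE]. ROWS is JSON, a list of rows, each a list of 5 numbers: the opening, from 0 (shut) to 1 (fully open), then the shift along the world's x, y, z in units of 0.2 m (1.0 is 0.2 m), then the turn about the world's z in units of 2 pi rad (1.0 is 2 pi rad). A call has 1 to 5 rows; each row is the pose to reach, as a shift and turn from the pose commanded when the call began, turning the shorter way round; what a row does not reach only later rows make up. A row lasts 1/8 s, in which the tool goes at most 62.5 mm and 10.7 degrees, less where a joint would pass 70% of its speed; a pose out of reach is approached as far as the arm can. A call with a number of a shift or a turn outside -1 to 1 is refused whole. A call with a gripper value outside its range is refused whole. The fingers move at their own pace and stop on an object; FORCE is the grip in N (left out, the last holds). Time passes only in rows, so rows that repeat a pose let the fingers close. It gives the time, the measured TCP pose, the force, the opening and the grip force at its end, in the units of the state.
- get_state(): the state, without advancing time (a new reading comes with each control period).
- get_image(name): name is "side" or "top" or "wrist"; returns the picture (384x512x3 uint8, red, green, blue); there is no depth.
- get_calibration(name): a dict with "fovy" (degrees; the focal length in pixels is half the picture's height over the tangent of half this angle, whatever the lens; pixels are square), "cx", "cy" (the principal point, pixels), "R" (3x3) and "t" (3): a world point X has camera coordinates R X + t. Camera axes: x right, y down, z forward; pixel columns grow to the right and rows downward; lengths in m; the calibration is good to about 2 mm. A picture is of the moment at which its call begins: read the wrist's pose just before it. get_calibration takes no time and is no camera call; for the wrist camera it gives the pose at the moment of the call.
- close_job(): hands the job in; it is judged then, once.
The state is a dict: "time": time; "joint_positions": joint angles; "qd": joint speeds; "joint_torque": joint torques, N m; "position": TCP position; "tool_rot": TCP orientation; "ft_force": force on the tool from outside, world axes, zero at the start; "torque": the same for the moment, N m; "grip_width": opening from 0.0 (shut) to 1.0 (fully open); "grip_force": force on a finger pad.
Only numpy, scipy, OpenCV 4.12 (cv2) and the standard library are available. Lean on these libraries where they do the work, as an engineer would, in place of code of your own. Each camera call takes 0.05 s, during which the arm holds its last target. There are 200 camera calls.

## Task

Load the large jar into the sample shuttle for measuring: it must sit right down in the drop-in insert that fits it and finish under the measuring head, with the carriage slid home against its stop. The carriage may have been left anywhere along its track and the inserts in either nest, so look first: if the nest you need is at or near the head, slide the carriage (it has a knob) to bring that nest out in the open before loading. Keep the jar upright and do not knock the measuring head with it, leave both inserts seated in the carriage and the small jar where it stands, and let go of everything at the end.

Things in the scene. Friction and masses are not known exactly. Their poses are not given: they have to be found in the camera images.
- track: Fixed frame of the shuttle: a 125 x 420 mm aluminium bed with guide rods and end blocks and, behind it, a low electronics foot with a round column. Origin on the worktop at the middle of the bed, straight below the measuring head; own y runs along the track to the left, own x points away from the robot (to the column), z up. Its place and yaw vary.
- head: White cylindrical measuring head, 72 mm across, held by an arm from the column over the middle of the track. Its underside is 150 mm above the worktop, its top 242 mm. Origin and axes are those of track (origin on the worktop straight below the head). Fixed to the track.
- head_axis (a point): Point on the axis of the measuring head, at the middle of the track, 34 mm above the worktop (the height of the nest floors).
- knob_grip (a point): Middle of the gripping part of the carriage's upright black knob: 26 mm in diameter from 54 to 90 mm above the worktop; this point is at 71 mm. Rigid with the carriage, 110 mm in front (own -x of the track) of the line through the nest centres and midway between them, free all round. The carriage slides only along the track: about 2 N of friction, no spring, stays where left.
- nest_left (a point): Centre of the floor of the carriage's left nest, 34 mm above the worktop. The carriage is a grey plate, 105 x 236 mm, upper face 44 mm above the worktop, with two square nests 83 mm wide, 10 mm deep and 140 mm apart along the track. When the carriage is against its right-hand stop this nest is exactly under the head (and the right nest 140 mm out to the right).
- nest_right (a point): Centre of the floor of the carriage's right nest, 34 mm above the worktop, like the left one. When the carriage is against its left-hand stop this nest is exactly under the head (and the left nest 140 mm out to the left). The whole travel between the two stops is 140 mm.
- insert_large: White plastic drop-in block with the wider bore: 82 x 82 mm, 23 mm high, round bore 67 mm right through, with a 4.5 mm bevel round its mouth (76 mm across at the top); the large jar fits it and then stands on the nest floor. It lies loose in one of the carriage's two nests, top 57 mm above the worktop. Origin at the centre of its underside, z up.
- insert_small: White plastic drop-in block with the narrower bore: 82 x 82 mm, 23 mm high, bore 57 mm, for the small jars; the large jar does not go in. It lies loose in the other nest. Origin at the centre of its underside, z up.
- large_jar: The large screw-cap powder jar, 62 mm in diameter, 95 mm high, about 0.19 kg, standing upright on the worktop to the right of the shuttle, in front of the open case. Origin at the centre of its underside, z up. Grasp round the body or cap, 62 mm across. Seated in the large insert its top is 129 mm above the worktop, 21 mm below the head.
- small_jar: A smaller screw-cap powder jar, 54 mm in diameter, 80 mm high, standing upright near the large one (either may be the nearer); not to be used. Origin at the centre of its underside.
There are look-alikes about, which are no part of the job. What is meant by the large_jar is not blue, and is the smaller of those in its own colour.

How it is judged:
By the outcome, as a careful person would: the job done as asked, in the order asked, and still so for the second after the job is handed in, with the robot touching nothing.
It also fails if it takes over 69 s, if anything falls off the work surface, if the arm or the gripper's body presses on something with over 40 N, if the wrist force passes 120 N, or if a joint passes its speed limit or range.

## Working session

There is one attempt and no reset: what is moved stays moved. The work goes in short steps, Python scripts to look and compute and a shell command to move; the robot and the scene stay as the last step left them, time stands still between calls to the robot, and variables do not carry over. Pictures are saved under pics/ and viewed, at most 10 in all, crops included, and the job is handed in when it is done.

```bash
mkdir -p pics; cat > h.py <<'E'
import numpy as np, cv2
from bench import *
def snap(n,f):
    im=get_image(n); cv2.imwrite('pics/'+f,im[:,:,::-1]); return im
def proj(n,X):
    c=get_calibration(n); f=192/np.tan(np.radians(c['fovy'])/2)
    p=np.atleast_2d(X)@np.array(c['R']).T+np.array(c['t'])
    return p[:,:2]/p[:,2:]*f+[c['cx'],c['cy']]
def ray(n,u,v,z):
    c=get_calibration(n); f=192/np.tan(np.radians(c['fovy'])/2)
    R=np.array(c['R']);o=-R.T@np.array(c['t'])
    d=R.T@np.array([(u-c['cx'])/f,(v-c['cy'])/f,1]); return o+d*(z-o[2])/d[2]
E
python3 - <<'E'
from h import *
for n in('top','side'):
    snap(n,n+'0.png'); c=get_calibration(n); R=np.array(c['R']);print(n,c['fovy'],-R.T@np.array(c['t']),R.round(2).tolist())
s=get_state();print(s['time'],s['position'],s['tool_rot'],s['ft_force'])
E
```

```text
top 47.22651575210552 [0.52980556 0.04184493 1.63218007] [[0.02, -1.0, -0.0], [-1.0, -0.02, -0.05], [0.05, 0.0, -1.0]]
side 45.048311351178796 [0.74829001 1.4235744  1.05674904] [[-0.99, 0.11, -0.02], [0.08, 0.57, -0.82], [-0.08, -0.82, -0.57]]
0.1 [0.18189848 0.62350849 0.22158155] [-4.44224436e-01 -3.10986217e+00  2.70210045e-03] [-0.58875782 -0.56552215  0.45377028]
```

View pics/top0.png

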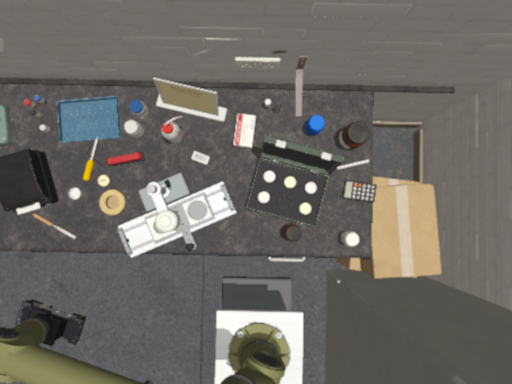

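View pics/side0.png

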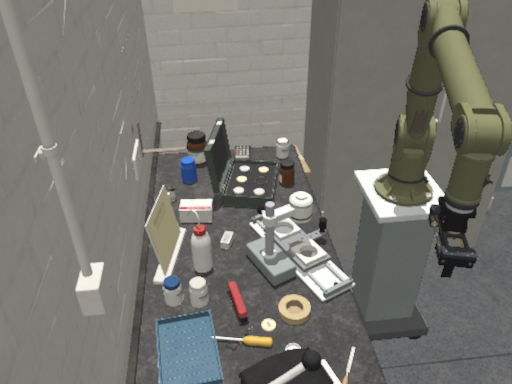

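```bash
python3 - <<'E'
from h import *
t=cv2.imread('pics/top0.png');s=cv2.imread('pics/side0.png')
a=cv2.resize(t[105:255,270:380],None,fx=4,fy=4,interpolation=3)
b=cv2.resize(s[120:220,170:310],(390,279),interpolation=3)
c=cv2.resize(t[170:262,110:242],(390,272),interpolation=3)
o=np.zeros((600,800,3),np.uint8);o[:600,:440]=a
b=cv2.resize(b,(356,254));c=cv2.resize(c,(356,248));o[:254,444:]=b;o[260:508,444:]=c
cv2.imwrite('pics/crop1.png',o)
E
```

```text
(no output)
```

View pics/crop1.png

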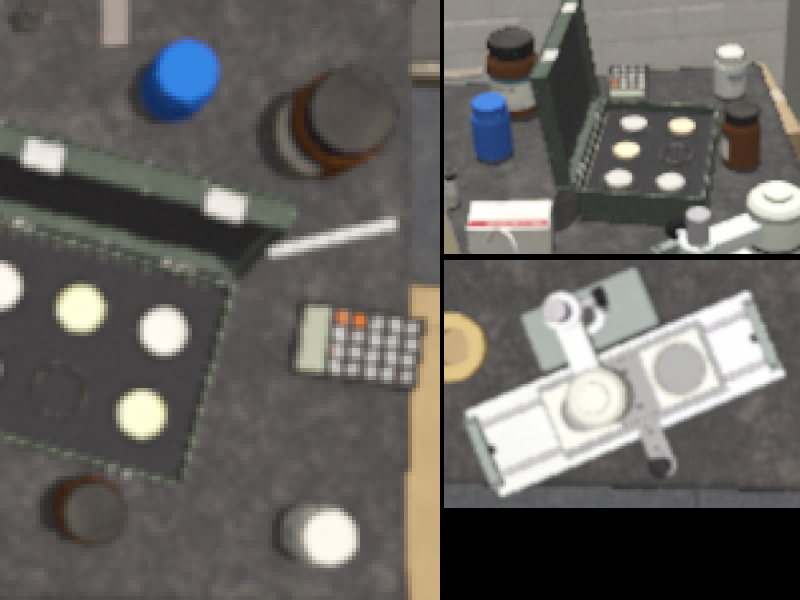

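Candidates for the large jar are the brown jar at top (292,232), the big brown jar (355,135), the blue jar (316,124) and the white jar (349,239). The one meant is the brown jar at (292,232): it isn't blue and is the smaller of the two browns. The crop confirms this, and the white one is then the small jar. The left nest seems to be under the head, with the right nest open at about (197,209) and the knob at about (190,245). Next I measure.

```bash
python3 - <<'E'
from h import *
for nm,u,v,z in[('brown',292.3,232.3,.095),('white',351.5,239,.08),('head',166.7,220.8,.242),('knob',190,246,.09),('bore',197.5,209,.057),('blk_far corner',0,0,0)][:5]:
    print(nm,ray('top',u,v,z).round(4),proj('side',ray('top',u,v,z)).round(1))
t=cv2.imread('pics/top0.png');s=cv2.imread('pics/side0.png')
a=cv2.resize(t[175:260,112:242],None,fx=6,fy=6,interpolation=3)
cv2.imwrite('pics/crop2.png',a[:600,:800])
E
```

```text
brown [ 0.4487 -0.1043  0.095 ] [[285.5 163.1]]
white [ 0.4289 -0.3143  0.08  ] [[281.4 140.4]]
head [0.4841 0.3068 0.242 ] [[299.3 193.5]]
knob [0.3931 0.2517 0.09  ] [[320.9 219.1]]
bore [0.5226 0.233  0.057 ] [[281.2 226.5]]
```

View pics/crop2.png

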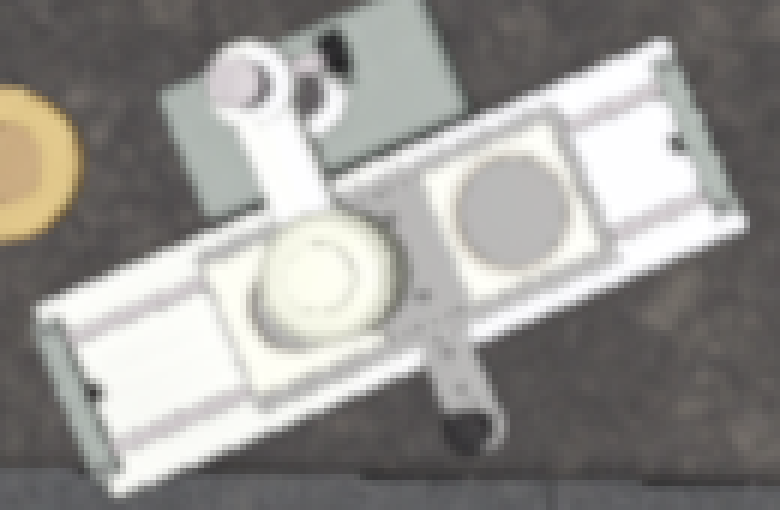

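```bash
cat >> h.py <<'E'
from scipy.optimize import least_squares
def P(tr,x,y,z):
    c,s=np.cos(tr[2]),np.sin(tr[2]); return [tr[0]+c*x-s*y,tr[1]+s*x+c*y,z]
E
python3 - <<'E'
from h import *
pix=lambda x,y:[112+(x+.5)/6-.5,175+(y+.5)/6-.5]
obs=np.array([pix(*p) for p in[(38,305),(115,497),(668,40),(748,222),(322,279),(512,210),(468,430)]])
def pts(p):
    zb=p[4]
    return [P(p,.0625,.21,zb),P(p,-.0625,.21,zb),P(p,.0625,-.21,zb),P(p,-.0625,-.21,zb),P(p,0,0,.242),P(p,0,p[3]-.07,.05),P(p,-.11,p[3],.09)]
r=least_squares(lambda p:(proj('top',pts(p))-obs).ravel(),[.48,.27,.4,0,.015])
p=r.x;print(p.round(4),np.degrees(p[2]));print(r.fun.reshape(-1,2).round(1).tolist())
print('knob',P(p,-.11,p[3],.071),'knob R stop',P(p,-.11,-.07,.07),'L stop',P(p,-.11,.07,.07),'nestR at Rstop',P(p,0,-.14,.034))
print(np.degrees(p[2])+90)
s=get_state();from scipy.spatial.transform import Rotation as Ro
y=Ro.from_rotvec(s['tool_rot']).as_matrix()[:,1];print('tooly',np.degrees(np.arctan2(y[1],y[0])))
d=np.array(P(p,-.11,p[3],.13))-s['position'];print('shift units',d/.2)
E
```

```text
[ 0.4846  0.3124  0.4268 -0.0151  0.0132] 24.455645313261478
[[-0.1, 0.3], [0.1, -0.2], [0.0, -0.5], [0.0, 0.3], [-0.3, -0.5], [0.3, 0.2], [-0.0, 0.4]]
knob [np.float64(0.3907483451497285), np.float64(0.2531506701849156), 0.071] knob R stop [np.float64(0.4134783095744928), np.float64(0.20317182095146502), 0.07] L stop [np.float64(0.35551989363178), np.float64(0.33061130471301947), 0.07] nestR at Rstop [np.float64(0.5425885405013562), np.float64(0.1849908344542478), 0.034]
114.45564531326147
tooly 73.74129300675929
shift units [ 1.04424935 -1.85178911 -0.45790775]
```

Everything fits to within 0.5 px: track at (0.485, 0.312) with yaw 24.5°, and the carriage 15 mm right of middle. The right nest's bore is about 71 mm (mouth and bevel), so it holds the large insert. It's only about 85 mm from the head axis, so I'll first slide the carriage to its right-hand stop.

```bash
python3 -m crank '[[1,0.5,-0.9,0,0.113],[1,0.5,-0.9,0,0.113],[1,0.5,-0.9,0,0.113],[1,0.5,-0.9,0,0.113],[1,0.5,-0.9,0,0.113]]' 20; python3 -m crank '[[1,0.544,-0.95,0,0],[1,0.544,-0.95,0,0],[1,0.544,-0.95,0,0],[1,0.544,-0.95,-0.25,0],[1,0.544,-0.95,-0.25,0]]'; python3 - <<'E'
from h import *
snap('wrist','w1.png');print(proj('wrist',[[.3907,.2532,.09],[.3907,.2532,.054],[.5226,.233,.057]]))
E
```

```text
time: 0.72
position: [0.2833, 0.4425, 0.2226]
tool_rot: [-0.656, 3.072, -0.0]
ft_force: [-0.2, 0.6, -0.5]
grip_width: 1.001
grip_force: 0.0
time: 1.35
position: [0.3894, 0.2516, 0.1691]
tool_rot: [0.654, -3.066, 0.005]
ft_force: [-0.4, 0.1, -0.1]
grip_width: 1.001
grip_force: 0.0
[[252.49250238 203.89602638]
 [252.79566125 192.12702277]
 [177.91402169 304.4426199 ]]
```

View pics/w1.png

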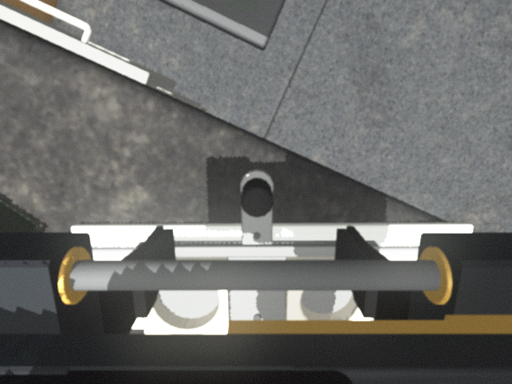

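The wrist view shows the knob top at (257,197), against a prediction of (252,204). The wider bore is at image left (world right), which confirms it's the large insert.

```bash
python3 - <<'E'
from h import *
s=get_state();k=ray('wrist',257,198,.09);print(k,s['position'])
E
python3 -m crank '[[1,0.005,0.008,-0.3,0],[1,0.005,0.008,-0.55,0],[1,0.005,0.008,-0.55,0],[0.1,0.005,0.008,-0.55,0],[0.1,0.005,0.008,-0.55,0]]' 20; python3 -m crank '[[0.1,0,0,0,0],[0.1,0,0,0,0],[0.1,0,0,0,0]]'
```

```text
[0.38489285 0.2544265  0.09      ] [0.38967595 0.25419134 0.17106673]
time: 2.02
position: [0.3934, 0.2576, 0.0652]
tool_rot: [-0.664, 3.066, 0.004]
ft_force: [-0.0, 0.4, -0.3]
grip_width: 0.854
grip_force: 0.0
time: 2.4
position: [0.392, 0.2556, 0.0629]
tool_rot: [-0.664, 3.07, 0.001]
ft_force: [0.4, -0.1, 0.3]
grip_width: 0.518
grip_force: 0.0
```

```bash
python3 -m crank '[[0.1,-0.015,0,-0.03,0],[0.1,-0.015,0,-0.03,0],[0.1,-0.015,0,-0.03,0],[0.1,-0.015,0,-0.03,0]]' 20
```

```text
time: 2.9
position: [0.3882, 0.2547, 0.0557]
tool_rot: [0.664, -3.069, 0.002]
ft_force: [1.6, -1.4, -6.4]
grip_width: 0.291
grip_force: 20.0
```

```bash
python3 -m crank '[[0.1,0.025,-0.055,0,0],[0.1,0.05,-0.11,0,0],[0.1,0.075,-0.165,0,0],[0.1,0.099,-0.218,0,0],[0.1,0.099,-0.218,0,0]]'; python3 -m crank '[[0.1,0.004,-0.009,0,0],[0.1,0.008,-0.018,0,0],[0.1,0.012,-0.026,0,0],[0.1,0.012,-0.026,0,0]]'
```

```text
time: 3.52
position: [0.4088, 0.2093, 0.0558]
tool_rot: [0.66, -3.07, 0.004]
ft_force: [0.3, -2.9, -15.5]
grip_width: 0.297
grip_force: 20.0
time: 4.03
position: [0.4101, 0.2065, 0.0559]
tool_rot: [0.665, -3.069, 0.001]
ft_force: [-2.5, 0.9, -20.1]
grip_width: 0.291
grip_force: 20.0
```

```bash
python3 -m crank '[[0.1,0,0,0,0],[0.1,0,0,0,0]]';  python3 -m crank '[[0.1,0.004,-0.009,0,0],[0.1,0.008,-0.018,0,0],[0.1,0.008,-0.018,0,0]]'
```

```text
time: 4.28
position: [0.4101, 0.2065, 0.0559]
tool_rot: [0.664, -3.069, 0.001]
ft_force: [-2.6, 1.3, -23.1]
grip_width: 0.288
grip_force: 20.0
time: 4.65
position: [0.4116, 0.2031, 0.0559]
tool_rot: [0.664, -3.069, -0.0]
ft_force: [-4.1, 2.8, -24.9]
grip_width: 0.294
grip_force: 20.0
```

```bash
python3 -m crank '[[0.1,0.004,-0.009,0,0],[0.1,0.004,-0.009,0,0],[0.1,0.004,-0.009,0,0]]'
```

```text
time: 5.03
position: [0.4116, 0.2031, 0.0559]
tool_rot: [0.666, -3.068, -0.004]
ft_force: [-5.5, 5.8, -26.0]
grip_width: 0.295
grip_force: 20.0
```

```bash
python3 -m crank '[[1,-0.002,0.005,0,0],[1,-0.002,0.005,0,0],[1,-0.002,0.005,0,0],[1,-0.002,0.005,0,0]]'; python3 -m crank '[[1,0,0,0.3,0],[1,0,0,0.6,0],[1,0,0,0.7,0],[1,0.1,-0.4,0.7,0],[1,0.1,-0.7,0.7,0]]';python3 -m crank '[[1,0.08,-0.75,0.3,-0.05],[1,0.08,-0.75,0.3,-0.1],[1,0.08,-0.75,0.3,-0.15],[1,0.08,-0.75,0.3,-0.2],[1,0.08,-0.75,0.3,-0.25]]'; python3 - <<'E'
from h import *
im=snap('top','top1.png');w=snap('wrist','w2.png')
print(get_state()['position'])
o=np.zeros((384,800,3),np.uint8);o[:,:512]=w[:,:,::-1]
o[:,512:]=cv2.resize(im[185:255,170:222,::-1],(288,384),interpolation=3)
cv2.imwrite('pics/v3.png',o);print(proj('wrist',[.4487,-.1043,.095]))
tr=[.4846,.3124,.4268]
print(proj('top',[P(tr,0,-.14,.057),P(tr,-.11,-.07,.09)]))
E
```

```text
time: 5.52
position: [0.4145, 0.2027, 0.0579]
tool_rot: [-0.663, 3.068, 0.002]
ft_force: [-0.5, -1.1, -0.5]
grip_width: 0.658
grip_force: 0.0
time: 6.15
position: [0.4332, 0.078, 0.1976]
tool_rot: [-0.666, 3.067, -0.001]
ft_force: [-0.2, -0.3, 0.4]
grip_width: 0.995
grip_force: 0.0
time: 6.78
position: [0.4483, -0.0715, 0.2572]
tool_rot: [0.806, 3.035, 0.001]
ft_force: [0.1, -0.1, 0.1]
grip_width: 0.998
grip_force: 0.0
[ 0.44813771 -0.07106603  0.25694509]
[[227.23619751 195.51641671]]
[[211.0521018  203.70746539]
 [204.05005893 240.44499504]]
```

View pics/v3.png

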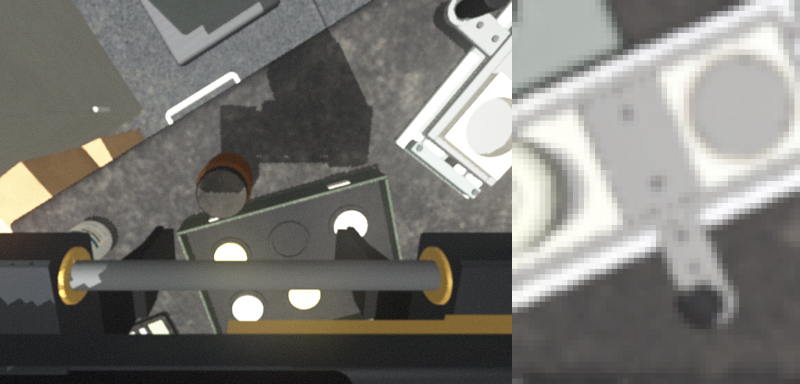

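The bore now sits at top pixel (211.5,204.1), against (211.1,203.7) predicted for the right stop. The jar cap is at wrist (223,190). The case edge is close behind the jar, so I'll close parallel to it.

```bash
python3 - <<'E'
from h import *
print('wrist jar',ray('wrist',223,190,.095))
t=cv2.imread('pics/top0.png')
for u,v in[(292.3,232.3),(291.5,232.5),(293,232)]:print(ray('top',u,v,.095))
for u,v in[(273,217.5),(315,224)]:print('case',ray('top',u,v,.03))
E
python3 -m crank '[[1,0,-0.15,-0.2,0.03],[1,0,-0.15,-0.35,0.044],[1,0,-0.15,-0.5,0.044],[1,0,-0.15,-0.5,0.044],[1,0,-0.15,-0.5,0.044]]'; python3 - <<'E'
from h import *
im=snap('top','top2.png');w=snap('wrist','w4.png')
o=np.zeros((384,800,3),np.uint8);o[:,:512]=w[:,:,::-1]
o[:,512:]=cv2.resize(im[190:260,266:318,::-1],(288,384),interpolation=3)
cv2.imwrite('pics/v4.png',o)
E
```

```text
wrist jar [ 0.44149158 -0.10509891  0.095     ]
[ 0.44872791 -0.10431751  0.095     ]
[ 0.44797304 -0.10154089  0.095     ]
[ 0.44982268 -0.10673978  0.095     ]
case [ 0.49745678 -0.03935172  0.03      ]
case [ 0.477155   -0.19252243  0.03      ]
time: 7.5
position: [0.4488, -0.1007, 0.1578]
tool_rot: [0.365, 3.119, 0.0]
ft_force: [1.1, -0.7, 0.2]
grip_width: 0.998
grip_force: 0.0
```

View pics/v4.png

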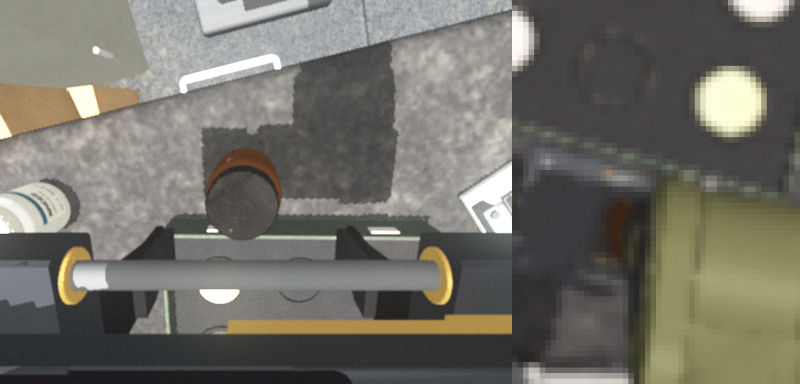

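```bash
python3 - <<'E'
from h import *
p=get_state()['position'];print(p,ray('wrist',243,202,.095),proj('wrist',[[p[0],p[1],.095],[.4487,-.1043,.095]]), get_calibration('wrist')['cx'],get_calibration('wrist')['cy'])
im=cv2.imread('pics/w4.png');g=cv2.cvtColor(im,6)
print(g[200,190:300:3])
E
```

```text
[ 0.4491231  -0.10067722  0.15812306] [ 0.4412715  -0.10758017  0.095     ] [[254.81140659 209.96265646]
 [249.83027789 210.51644655]] 254.76406625947075 194.8798510251672
[135 139 149 149 158  88  66  66  73  70  73  76  78  75  69  74  69  74
  83  75  78  78  81  84  83  88  91  82  87  61  94 168 159 145 150 143
 148]
```

```bash
python3 - <<'E'
from h import *
s=cv2.imread('pics/side0.png').astype(int);t=cv2.imread('pics/top0.png').astype(int);w=cv2.imread('pics/w4.png').astype(int)
print('side lum'); 
for v in(163,166,170,174,178,182): print(v,[(int(a.sum()/3),int(a[2]-a[0])) for a in s[v,276:300]])
print('top lum col 290-294 mean');print([(v,int(t[v,289:297].mean()),int((t[v,289:297,2]-t[v,289:297,0]).mean())) for v in range(218,248)])
print('side proj axis',proj('side',[[.4487,-.1043,z] for z in(.095,.05,.02)]),proj('side',[[.4413,-.1076,z] for z in(.095,.05,.02)]))
print(proj('top',[[.4487+d,-.1043,.095] for d in(-.031,.031)]),proj('top',[[.4413+d,-.1076,.095] for d in(-.031,.031)]))
E
```

```text
side lum
163 [(84, 3), (101, 4), (83, 3), (85, 4), (68, 4), (73, 6), (84, 5), (86, 7), (86, 6), (89, 7), (89, 7), (89, 7), (90, 7), (91, 8), (91, 8), (90, 9), (87, 7), (73, 5), (77, 3), (97, 4), (99, 5), (103, 5), (105, 5), (103, 5)]
166 [(102, 2), (100, 5), (89, 6), (89, 7), (60, 10), (32, -1), (30, -1), (36, 2), (43, 4), (50, 8), (57, 10), (58, 11), (52, 10), (46, 8), (39, 4), (29, -1), (29, 1), (58, 7), (88, 8), (97, 4), (97, 4), (96, 6), (96, 5), (96, 5)]
170 [(100, 6), (92, 8), (79, 8), (60, 25), (58, 47), (65, 56), (61, 53), (57, 47), (54, 41), (52, 37), (51, 38), (53, 37), (50, 38), (51, 40), (52, 42), (54, 47), (51, 45), (49, 41), (71, 15), (94, 4), (95, 4), (99, 4), (101, 5), (98, 5)]
174 [(73, 4), (68, 6), (79, 5), (104, -1), (92, -14), (64, -5), (50, 35), (49, 43), (49, 43), (48, 44), (49, 44), (49, 43), (50, 41), (49, 42), (50, 39), (48, 38), (44, 40), (45, 36), (74, 16), (97, 6), (94, 6), (95, 4), (96, 5), (98, 5)]
178 [(64, 4), (82, 4), (110, 10), (127, 12), (146, 12), (128, 16), (64, 35), (47, 42), (49, 42), (49, 41), (47, 42), (48, 43), (48, 43), (47, 42), (47, 40), (
[... 381 characters left out ...]
83, 4), (221, 78, 4), (222, 78, 3), (223, 72, 10), (224, 60, 30), (225, 54, 29), (226, 67, 13), (227, 77, 9), (228, 79, 9), (229, 79, 9), (230, 80, 8), (231, 79, 9), (232, 79, 9), (233, 79, 8), (234, 79, 8), (235, 79, 9), (236, 78, 9), (237, 77, 8), (238, 76, 8), (239, 71, 11), (240, 64, 17), (241, 72, 9), (242, 81, 4), (243, 84, 3), (244, 86, 4), (245, 89, 4), (246, 89, 4), (247, 87, 4)]
side proj axis [[285.51207019 163.10830854]
 [285.19759716 172.71563546]
 [284.99276126 178.97348685]] [[287.21891694 162.53344956]
 [286.88131473 172.13175061]
 [286.66140428 178.38398049]]
[[292.14313113 241.23721208]
 [292.44626453 223.39543735]] [[293.05437506 243.39176719]
 [293.35586262 225.54184164]]
```

```bash
python3 -m crank '[[1,-0.025,-0.03,0,0],[1,-0.025,-0.03,-0.2,0],[1,-0.025,-0.03,-0.4,0],[1,-0.025,-0.03,-0.56,0],[1,-0.025,-0.03,-0.56,0]]' 20;  python3 -m crank '[[0.4,0,0,0,0],[0.4,0,0,0,0],[0.4,0,0,0,0],[0.4,0,0,0,0]]'
```

```text
time: 8.22
position: [0.4409, -0.1069, 0.0432]
tool_rot: [-0.368, -3.116, 0.001]
ft_force: [-0.2, -0.3, 0.7]
grip_width: 1.003
grip_force: 0.0
time: 8.72
position: [0.4438, -0.1073, 0.0457]
tool_rot: [0.368, 3.118, -0.0]
ft_force: [-1.6, -2.1, 6.4]
grip_width: 0.706
grip_force: 20.0
```

```bash
python3 -m crank '[[0.4,0,0,0.2,0],[0.4,0,0,0.45,0],[0.4,0,0,0.6,0],[0.4,0.03,0.2,0.6,-0.02],[0.4,0.06,0.4,0.6,-0.045]]' 25;  python3 -m crank '[[0.4,0.08,0.2,0,-0.025],[0.4,0.16,0.4,0,-0.05],[0.4,0.24,0.6,0,-0.075],[0.4,0.32,0.8,0,-0.0995],[0.4,0.4,0.96,0,-0.0995]]';  python3 -m crank '[[0.4,0.034,0.1,0,0],[0.4,0.034,0.1,0,0],[0.4,0.034,0.1,0,0]]'; python3 - <<'E'
from h import *
s=get_state();p=s['position'];print(p,s['tool_rot'],s['grip_width'])
a=snap('side','s5.png');t=snap('top','t5.png');tr=[.4846,.3124,.4268]
b=cv2.resize(a[150:300,220:360,::-1],(560,600),interpolation=3);cv2.imwrite('pics/v5.png',b)
ring=lambda c,r:[[c[0]+r*np.cos(q),c[1]+r*np.sin(q),c[2]] for q in np.arange(0,6.3,1.5708)]
n=P(tr,0,-.14,.057);print((proj('side',ring(n,.038))-[220,150])*4,(proj('side',n)-[220,150])*4)
print('jar',(proj('side',[[p[0],p[1],p[2]+.049],[p[0],p[1],p[2]-.046]])-[220,150])*4)
E
```

```text
time: 9.35
position: [0.455, -0.0255, 0.1649]
tool_rot: [0.813, 3.034, 0.002]
ft_force: [1.0, 0.2, -2.3]
grip_width: 0.709
grip_force: 25.0
time: 9.98
position: [0.5346, 0.1676, 0.1639]
tool_rot: [-1.698, -2.642, 0.001]
ft_force: [-0.4, -0.4, -1.5]
grip_width: 0.707
grip_force: 25.0
time: 10.35
position: [0.5414, 0.1834, 0.1644]
tool_rot: [1.701, 2.641, -0.002]
ft_force: [-0.5, -0.5, -1.8]
grip_width: 0.707
grip_force: 25.0
[0.54139888 0.18341154 0.16440244] [ 1.70118354e+00  2.64110124e+00 -2.31062052e-03] 0.7070410006449086
[[168.84517626 276.31046957]
 [219.39495284 300.43876212]
 [255.94270288 269.02680679]
 [205.81767171 245.94400822]
 [168.84526368 276.31087155]] [[212.47457928 272.6619967 ]]
jar [[215.99929349 121.1422701 ]
 [214.46067998 214.47934973]]
```

View pics/v5.png

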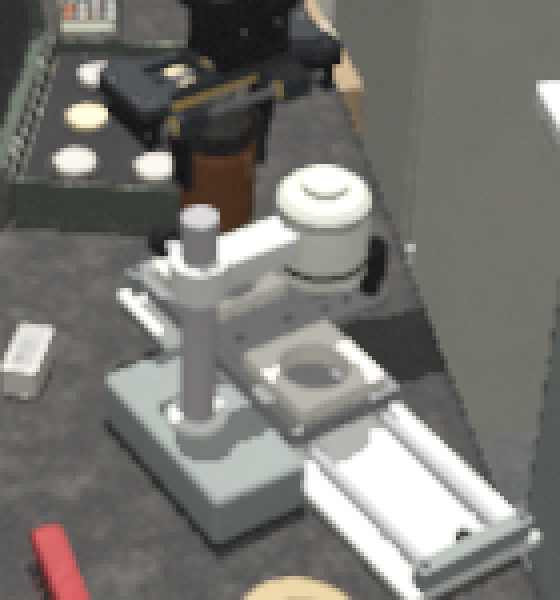

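```bash
python3 - <<'E'
from h import *
tr=[.4846,.3124,.4268]
f=lambda X:((proj('side',X)-[220,150])*4+1.5).round(1)
print('left insert corners',f([P(tr,a,b,.057) for a in(-.041,.041) for b in(-.041,.041)]),'head top',f(P(tr,0,0,.242)),'bed corners',f([P(tr,a,.21,.013) for a in(-.0625,.0625)]))
w=snap('wrist','w6.png')
p=get_state()['position'];print(proj('wrist',[[p[0],p[1],p[2]+.049],[p[0],p[1],p[2]-.046]]))
cv2.imwrite('pics/w6.png',w[:,:,::-1])
E
```

```text
left insert corners [[320.3 320.6]
 [380.7 376.5]
 [238.6 355. ]
 [297.1 413.5]] head top [[319.4 179.9]] bed corners [[536.9 537.2]
 [405.6 604.1]]
[[256.39406198 298.02200223]
 [255.73611962 217.44278443]]
```

View pics/w6.png

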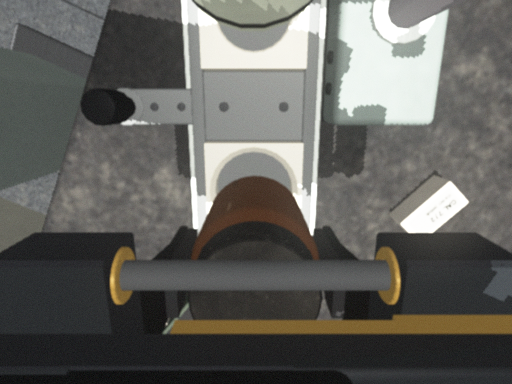

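The wrist view shows the jar bottom edge at about (255,177) and the bore mouth ring behind it, with its far edge at about (255,148) and sides at about 213 and 298. I'll compare these with the predictions.

```bash
python3 - <<'E'
from h import *
tr=[.4846,.3124,.4268];p=get_state()['position'];c,s=np.cos(tr[2]),np.sin(tr[2])
T=np.array([-s,c]);
n=np.array(P(tr,0,-.14,.057))
e=lambda o,r,d:[o[0]+r*d[0],o[1]+r*d[1],o[2]]
A=np.array([c,s])
print('bore mouth far',proj('wrist',e(n,.038,T)),'sides',proj('wrist',[e(n,.038,A),e(n,-.038,A)]))
jb=[p[0],p[1],p[2]-.046]
print('jar bottom far',proj('wrist',e(jb,.031,T)),'sides',proj('wrist',[e(jb,.031,A),e(jb,-.031,A)]))
print('knob',proj('wrist',P(tr,-.11,-.07,.09)),'insert far edge',proj('wrist',P(tr,0,-.099,.057)),proj('wrist',e(jb,.041,T)))
g=cv2.cvtColor(cv2.imread('pics/w6.png'),6);print(g[130:200,256])
print(g[185,180:330])
E
```

```text
bore mouth far [[257.1418033  148.19274781]] sides [[301.30762222 192.54257667]
 [212.79545744 192.53068971]]
jar bottom far [[255.77894148 172.40774829]] sides [[301.59520615 217.44936399]
 [209.87858263 217.43620509]]
knob [[101.1301657  108.63623919]] insert far edge [[257.14928028 144.54864995]] [[255.79348103 157.11674034]]
[149 147 149 147 149 148 147 149 148 137 125 135 167 220 239 238 238 224
 205 201 200 187 163 143 137 139 136 142 142 139 139 140 141 137 138 138
 133 138 142 135 137 139 139 140 131 117  83  61  58  51  59  56  59  54
  62  58  55  60  61  62  58  57  56  56  60  57  54  52  59  52]
[121 117 119 116 115 114 121 122 120 113 188 255 255 255 255 255 205 142
 136 139 142 139 141 137 148 188 228 235 236 234 225 217 214 213 214 203
 172 155 141 140 141 137 138 139 134 121 103  84  71  61  57  64  58  57
  60  55  61  56  64  61  55  63  61  59  58  57  54  61  57  55  57  53
  56  56  58  57  58  56  57  62  57  61  58  61  60  59  58  59  60  62
  59  58  57  60  62  65  62  60  63  62  61  66  84 101 120 133 138 138
 139 137 146 167 194 201 204 200 208 248 255 255 255 255 212 150 141 139
 142 140 140 138 138 228 255 255 255 255 254 166 114 107 107 106 107 107
 107 110 114 116 119 120]
```

```bash
python3 -m crank '[[0.4,-0.005,0.018,0,0],[0.4,-0.005,0.018,-0.1,0],[0.4,-0.005,0.018,-0.2,0],[0.4,-0.005,0.018,-0.29,0],[0.4,-0.005,0.018,-0.29,0]]';  python3 -m crank '[[0.4,0,0,-0.015,0],[0.4,0,0,-0.03,0],[0.4,0,0,-0.03,0]]'; python3 -m crank '[[0.4,0,0,-0.015,0],[0.4,0,0,-0.03,0],[0.4,0,0,-0.03,0]]'
```

```text
time: 11.12
position: [0.5395, 0.1885, 0.105]
tool_rot: [-1.698, -2.641, 0.004]
ft_force: [-0.6, -0.7, -2.0]
grip_width: 0.707
grip_force: 25.0
time: 11.5
position: [0.5409, 0.189, 0.1008]
tool_rot: [1.699, 2.642, 0.001]
ft_force: [0.7, -1.3, -1.9]
grip_width: 0.71
grip_force: 25.0
time: 11.88
position: [0.5416, 0.1891, 0.0971]
tool_rot: [1.699, 2.642, 0.003]
ft_force: [-4.8, -2.5, 10.8]
grip_width: 0.706
grip_force: 25.0
```

```bash
python3 -m crank '[[0.4,-0.009,-0.004,0.005,0],[0.4,-0.012,-0.005,0,0],[0.4,-0.012,-0.005,-0.01,0],[0.4,-0.012,-0.005,-0.01,0]]';  python3 -m crank '[[0.4,0,0,-0.012,0],[0.4,0,0,-0.02,0],[0.4,0,0,-0.02,0]]'
```

```text
time: 12.38
position: [0.5375, 0.1877, 0.0915]
tool_rot: [-1.698, -2.642, 0.003]
ft_force: [0.3, 0.3, -2.8]
grip_width: 0.708
grip_force: 25.0
time: 12.75
position: [0.5382, 0.1879, 0.0883]
tool_rot: [-1.699, -2.642, 0.001]
ft_force: [0.1, -0.3, -1.8]
grip_width: 0.711
grip_force: 25.0
```

Free now, with no contact force, and inside the bore. Going on down to the floor.

```bash
python3 -m crank '[[0.4,0,0,-0.012,0],[0.4,0,0,-0.024,0],[0.4,0,0,-0.03,0],[0.4,0,0,-0.03,0]]'; python3 -m crank '[[0.4,0,0,-0.006,0],[0.4,0,0,-0.012,0],[0.4,0,0,-0.012,0]]'
```

```text
time: 13.25
position: [0.5383, 0.188, 0.0824]
tool_rot: [-1.699, -2.643, 0.0]
ft_force: [0.7, -0.1, -1.3]
grip_width: 0.707
grip_force: 25.0
time: 13.62
position: [0.5383, 0.1879, 0.08]
tool_rot: [-1.699, -2.643, 0.0]
ft_force: [-0.7, 0.4, -1.3]
grip_width: 0.71
grip_force: 25.0
```

```bash
python3 -m crank '[[0.4,0,0,-0.005,0],[0.4,0,0,-0.01,0],[0.4,0,0,-0.01,0]]'
```

```text
time: 14.0
position: [0.5385, 0.1881, 0.0797]
tool_rot: [-1.699, -2.643, -0.001]
ft_force: [-3.7, -0.1, 7.9]
grip_width: 0.708
grip_force: 25.0
```

```bash
python3 -m crank '[[1,0,0,0.008,0],[1,0,0,0.008,0],[1,0,0,0.008,0],[1,0,0,0.008,0]]'; python3 -m crank '[[1,0,0,0.15,0],[1,0,0,0.4,0],[1,0,0,0.7,0],[1,0,0,0.875,0],[1,0,0,0.875,0]]'; python3 -m crank '[[1,-0.3,0,0,0.025],[1,-0.635,0.04,0,0.05],[1,-0.635,0.07,0,0.08],[1,-0.635,0.07,0,0.11],[1,-0.635,0.07,0,0.14]]'; python3 -m crank '[[1,0,0,0,0.03],[1,0,0,0,0.06],[1,0,0,-0.2,0.09],[1,0,0,-0.4,0.11],[1,0,0,-0.4,0.11]]';python3 - <<'E'
from h import *
s=get_state();print(s['position'],s['tool_rot'])
w=snap('wrist','w7.png');t=snap('top','t7.png');a=snap('side','s7.png')
o=np.zeros((384,800,3),np.uint8);o[:,:512]=w[:,:,::-1]
o[:,512:]=cv2.resize(a[175:295,250:340,::-1],(288,384),interpolation=3)
cv2.imwrite('pics/v7.png',o)
E
```

```text
time: 14.5
position: [0.5384, 0.188, 0.0797]
tool_rot: [1.699, 2.643, -0.0]
ft_force: [-0.1, -0.8, -0.1]
grip_width: 0.986
grip_force: 0.0
time: 15.12
position: [0.5402, 0.1886, 0.2584]
tool_rot: [1.697, 2.64, 0.009]
ft_force: [0.4, 0.8, 0.0]
grip_width: 1.0
grip_force: 0.0
time: 15.75
position: [0.4105, 0.2018, 0.2534]
tool_rot: [-0.406, -3.114, 0.002]
ft_force: [-0.5, -0.1, -0.2]
grip_width: 1.002
grip_force: 0.0
time: 16.38
position: [0.4086, 0.2004, 0.1711]
tool_rot: [0.659, -3.064, 0.005]
ft_force: [-0.1, 0.2, -0.0]
grip_width: 1.002
grip_force: 0.0
[0.40859757 0.200403   0.17107482] [ 0.65899597 -3.06388277  0.00497821]
```

View pics/v7.png

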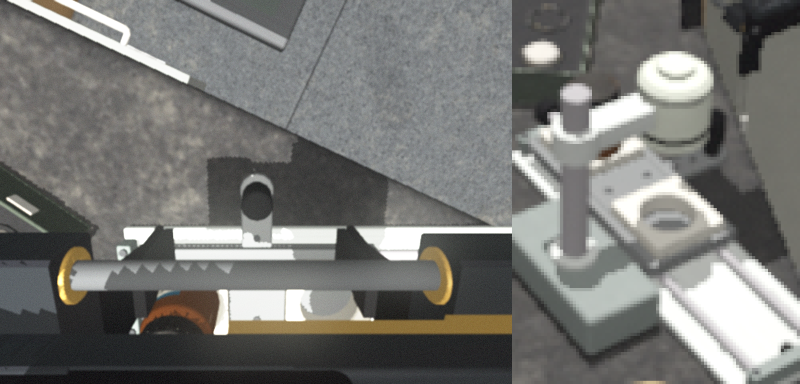

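Knob at wrist (257,200), right below the gripper, and the jar is upright in the right nest. The jar touched down at the expected seated height (TCP 0.0797). Now grip the knob and slide left 140 mm.

```bash
python3 -m crank '[[1,0.01,0.01,-0.2,0],[1,0.01,0.01,-0.4,0],[1,0.01,0.01,-0.57,0],[1,0.01,0.01,-0.57,0],[0.1,0.01,0.01,-0.57,0]]' 15; python3 -m crank '[[0.1,0,0,0,0],[0.1,0,0,0,0],[0.1,0,0,0,0],[0.1,0,0,0,0],[0.1,0,0,0,0]]';python3 -m crank '[[0.1,0,0,0,0],[0.1,0,0,0,0]]'
```

```text
time: 17.15
position: [0.415, 0.2049, 0.0629]
tool_rot: [-0.661, 3.068, 0.002]
ft_force: [-0.1, 0.3, 0.2]
grip_width: 0.949
grip_force: 0.0
time: 17.77
position: [0.4133, 0.204, 0.0608]
tool_rot: [0.663, -3.071, -0.0]
ft_force: [-0.2, -0.4, -0.2]
grip_width: 0.398
grip_force: 0.0
time: 18.02
position: [0.4133, 0.204, 0.0607]
tool_rot: [0.663, -3.071, -0.0]
ft_force: [0.2, -0.1, 0.2]
grip_width: 0.293
grip_force: 15.0
```

```bash
python3 -m crank '[[0.1,-0.012,0.027,0,0],[0.1,-0.033,0.073,0,0],[0.1,-0.054,0.118,0,0],[0.1,-0.074,0.164,0,0],[0.1,-0.095,0.209,0,0]]'; python3 -m crank '[[0.1,-0.021,0.046,0,0],[0.1,-0.041,0.091,0,0],[0.1,-0.062,0.137,0,0],[0.1,-0.083,0.182,0,0],[0.1,-0.103,0.227,0,0]]'; python3 -m crank '[[0.1,-0.02,0.045,0,0],[0.1,-0.04,0.087,0,0],[0.1,-0.055,0.12,0,0],[0.1,-0.07,0.155,0,0],[0.1,-0.07,0.155,0,0]]'
```

```text
time: 18.65
position: [0.394, 0.2466, 0.0607]
tool_rot: [-0.663, 3.071, 0.0]
ft_force: [1.3, -1.1, 0.1]
grip_width: 0.295
grip_force: 15.0
time: 19.27
position: [0.3736, 0.2918, 0.0607]
tool_rot: [-0.662, 3.071, 0.0]
ft_force: [2.3, -2.6, -2.0]
grip_width: 0.289
grip_force: 15.0
time: 19.9
position: [0.3591, 0.3238, 0.0608]
tool_rot: [-0.664, 3.07, 0.003]
ft_force: [1.9, 2.6, -4.4]
grip_width: 0.297
grip_force: 15.0
```

```bash
python3 -m crank '[[0.1,-0.004,0.009,0,0],[0.1,-0.008,0.018,0,0],[0.1,-0.011,0.025,0,0],[0.1,-0.013,0.029,0,0],[0.1,-0.013,0.029,0,0]]'; python3 -m crank '[[0.1,-0.003,0.007,0,0],[0.1,-0.005,0.011,0,0],[0.1,-0.005,0.011,0,0]]';  python3 -m crank '[[0.1,-0.003,0.007,0,0],[0.1,-0.003,0.007,0,0],[0.1,-0.003,0.007,0,0]]'
```

```text
time: 20.52
position: [0.3572, 0.328, 0.0608]
tool_rot: [0.663, -3.071, -0.0]
ft_force: [2.8, -0.7, -2.1]
grip_width: 0.296
grip_force: 15.0
time: 20.9
position: [0.3561, 0.3304, 0.0608]
tool_rot: [-0.663, 3.071, 0.001]
ft_force: [1.6, -0.1, -3.1]
grip_width: 0.298
grip_force: 15.0
time: 21.28
position: [0.3555, 0.3316, 0.0608]
tool_rot: [0.663, -3.071, -0.0]
ft_force: [2.8, -1.1, -3.7]
grip_width: 0.294
grip_force: 15.0
```

```bash
python3 -m crank '[[0.1,-0.003,0.007,0,0],[0.1,-0.004,0.009,0,0],[0.1,-0.004,0.009,0,0]]';  python3 -m crank '[[0.1,-0.004,0.009,0,0],[0.1,-0.004,0.009,0,0],[0.1,-0.004,0.009,0,0]]'
```

```text
time: 21.65
position: [0.3555, 0.3316, 0.0607]
tool_rot: [0.661, -3.071, 0.004]
ft_force: [4.4, -5.7, -0.6]
grip_width: 0.295
grip_force: 15.0
time: 22.02
position: [0.3555, 0.3317, 0.0607]
tool_rot: [0.66, -3.071, 0.008]
ft_force: [4.7, -8.8, 1.9]
grip_width: 0.293
grip_force: 15.0
```

```bash
python3 -m crank '[[1,0,0,0,0],[1,0,0,0,0],[1,0,0,0,0],[1,0,0,0,0],[1,0,0,0,0]]'; python3 -m crank '[[1,0.002,-0.005,0.1,0],[1,0.002,-0.005,0.4,0],[1,0.002,-0.005,0.7,0],[1,-0.1,0.2,0.8,0],[1,-0.3,0.5,0.8,0]]'; python3 -m crank '[[1,-0.2,0.4,0,0],[1,-0.4,0.8,0,0],[1,-0.4,0.8,0,0],[1,-0.4,0.8,0,0],[1,-0.4,0.8,0,0]]'; python3 - <<'E'
from h import *
tr=[.4846,.3124,.4268]
t=snap('top','t8.png').astype(int);s=snap('side','s8.png').astype(int)
print('knob top pred',proj('top',P(tr,-.11,.07,.09)),'left insert',proj('top',P(tr,0,.14,.05)),'side jar',proj('side',[P(tr,0,0,z) for z in(.06,.129)]),'white jar',proj('top',[.4289,-.3143,.08]))
g=t.sum(2)/3; u,v=proj('top',P(tr,-.11,.07,.09))[0].round().astype(int)
m=g[v-8:v+9,u-8:u+9]<50; y,x=np.nonzero(m);print('knob obs',u-8+x.mean(),v-8+y.mean(),m.sum())
r=(s[:,:,0]-s[:,:,2]>28)&(s.sum(2)<260); r[:195]=0;r[:,:260]=0;r[270:]=0;r[:,340:]=0
y,x=np.nonzero(r);print('side brown',len(x),x.min(),x.max(),y.min(),y.max(),x.mean(),y.mean())
t0=cv2.imread('pics/top0.png')[:,:,::-1].astype(int);print('small jar diff',np.abs(t-t0)[225:255,335:365].mean())
for v in range(208,256,4):print(v,''.join('#' if r[v,c] else '.' for c in range(270,330)))
E
```

```text
time: 22.65
position: [0.3538, 0.3355, 0.0609]
tool_rot: [0.663, -3.071, -0.001]
ft_force: [-0.0, 0.1, 0.3]
grip_width: 0.777
grip_force: 0.0
time: 23.28
position: [0.3011, 0.4286, 0.2239]
tool_rot: [-0.654, 3.068, 0.007]
ft_force: [0.3, 1.2, -0.0]
grip_width: 0.999
grip_force: 0.0
time: 23.9
position: [0.2198, 0.5866, 0.2203]
tool_rot: [-0.662, 3.071, -0.002]
ft_force: [0.4, -0.5, 0.1]
grip_width: 0.999
grip_force: 0.0
knob top pred [[167.11883835 256.3275333 ]] left insert [[139.42634733 234.50306773]] side jar [[296.93311207 240.33846662]
 [297.85208784 223.76710812]] white jar [[351.49244076 239.01292028]]
knob obs 169.75 254.75 4
side brown 264 290 308 230 247 298.43939393939394 239.41287878787878
small jar diff 0.42444444444444446
208 ............................................................
212 ............................................................
216 ............................................................
220 ............................................................
224 ............................................................
228 ............................................................
232 ....................####............###.....................
236 ....................##################......................
240 ....................##################......................
244 ....................##################......................
248 ............................................................
252 ............................................................
```

```bash
python3 - <<'E'
from h import *
tr=[.4846,.3124,.4268]
def bore(f,c,ry,w=13):
    # template: correlate rendered insert (white square, grey disc) about predicted place, sliding along track
    g=cv2.imread(f,0).astype(float);best=[]
    for d in np.arange(-.012,.0121,.001):
        q=np.arange(0,6.28,.05)
        R=lambda r:proj('top',[P(tr,r*np.cos(a),c+d+r*np.sin(a),.05) for a in q])
        S=lambda p:cv2.remap(g.astype(np.float32),p[:,0].astype(np.float32)[None],p[:,1].astype(np.float32)[None],1).mean()
        best.append((S(R(ry+.006))-S(R(ry-.008)),d))
    return max(best)
print('ref (right stop, large)',bore('pics/top1.png',-.14,.0335))
print('now (small, left out)',bore('pics/t8.png',.14,.0285))
E
```

```text
ref (right stop, large) (np.float32(50.406403), np.float64(0.002000000000000012))
now (small, left out) (np.float32(78.30382), np.float64(0.006000000000000016))
```

```bash
python3 -c "
from bench import *
print(close_job())"
```

```text
the job is handed in; nothing more can be done
None
```

The large (brown) jar is seated in the large insert under the measuring head, with the carriage against its left-hand stop, the small jar untouched and the gripper clear; I handed the job in at about 24 s of the 69 s allowed, and no verdict came back.

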